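# Hold a bracket against the fixture fence for clamping

### The job

Be my third hand: fetch the blue bracket from the mat, lay it flat on the fixture plate with its toe edge (the free edge of the flange) square against the steel fence and its left end up against the brass end stop, and press it against the fence with a steady push of about 10 N, without ramming it, so that I can swing the clamps over and tighten them. Keep that push for three seconds or more, then finish while still holding the bracket there: do not let go or back off, and leave the other things on the bench where they are.

Things in the scene. Friction and masses are not known exactly. Their poses are not given: they have to be found in the camera images.
- blue_bracket: The part: blue aluminium L-bracket, 0.2 to 0.35 kg, loose, flat on a 3 mm black mat. Flange 56 (x) by 100 (y) by 10 mm thick; along one long edge a wall (the natural grip) 12 mm thick, x = -28 to -16 mm, rises to 45 mm above the underside. Origin: centre of the underside; z up, x from the wall to the free toe edge (x = +28 mm), y along the bracket, square ends at y = -50 and +50 mm.
- blue_toe (a point): Middle of the blue bracket's toe edge, at the underside: 28 mm along x from its origin. Same axes as the bracket. On the plate the bracket drags with a friction coefficient of 0.5 to 0.7: bearing down hard eats part of the push.
- fixture: Aluminium fixture plate with a grid of holes, fixed to the bench, 180 (x) by 240 (y) by 12 mm thick. Origin: centre of its underside; x points across the plate to the fence (away from the robot), y left along the fence. In front of the fence only the end stop stands on it; behind it (x = 62 to 85 mm) two hand-knob swing clamps, turned aside, tops 63 mm above the bench.
- fence: Ground steel fence rail, fixed on the plate and stiff: 16 mm thick (x), 220 mm long (y), 22 mm tall, top 34 mm above the bench. Origin: centre of its underside, on the plate's top; same axes as the fixture. Its locating face, towards the robot, lies at its x = -8 mm (fixture x = +40 mm).
- fence_face (a point): Middle of the foot of the fence's locating face, on the plate's top, 12 mm above the bench. Same axes as the fixture: x points into the fence.
- stop: End stop: brass block 54 (x) by 16 (y) by 22 mm tall, with two 5 mm screw heads on top, fixed near the left (+y) end of the plate and 6 mm short of the fence; its place along y differs from job to job. Stiff, does not move. Origin: centre of its underside, on the plate's top; same axes as the fixture. Its locating face is at its y = -8 mm, facing -y.
- bare_bracket: Bystander: a second bracket of the same shape, size and axes in bare silver aluminium, on the same mat, waiting its turn.
- caliper: Bystander: a digital caliper lying flat to the left of the plate, roughly along world x, 232 mm long (its x), 15 mm tall. Origin: middle of its beam, on the bench.
- ring_gauge: Bystander: a steel ring gauge, 64 mm across, 22 mm tall, beyond the mat. Origin: centre of its underside.
- screwdriver: Bystander: a screwdriver lying beyond the mat, roughly along world y. Origin: near its middle, on the bench.
- jar: Bystander: a glass jar with a steel lid, 70 mm across, 100 mm tall, standing on the robot's side of the mat, to the right. Origin: centre of its underside.
Not all that is in view belongs to the job. Leave any pink look-alike of the blue_bracket alone.

How it is judged:
On the way:
1. the blue bracket, flat on the plate, square to the fence and up to the end stop, is pressed against the fence by the fingers with 5 to 15 N for 2 s without a break (contact force between blue_bracket and fence between 5 and 15 N and contact force between the fingers and blue_bracket above 1 N and x of blue_toe in the frame of fixture above 0.037 m and y of blue_bracket in the frame of stop between -0.0597 and -0.055 m and angle between the x axis of blue_bracket and the x axis of fixture, either way round below 0.03 rad and z of blue_bracket in the frame of fixture between 0.009 and 0.014 m and angle between blue_bracket's own z axis and vertical below 0.03 rad and linear speed of blue_bracket below 0.01 m/s), for 2 s.
At the end, for the whole second after the job is handed in: The robot still holds the blue bracket: flat on the plate (within 2 mm in height, 0.03 rad tilt), toe to the fence and square to it within 0.03 rad, its left end within 1.7 mm of the end stop, at rest, the fingers on it, and pressed against the fence with 5 to 15 N throughout the last second (all of step 1); the arm keeps its last pose, push and grip.
It fails at once if the blue bracket is rammed or jammed into the fence or the end stop (more than 40 N) (contact force between blue_bracket and fence above 40 N or contact force between blue_bracket and stop above 40 N).
It fails at once if another thing on the bench is moved by more than 30 mm (distance of any of bare_bracket, caliper, ring_gauge, screwdriver, jar from where it was at the start of the episode above 0.03 m).
It also fails if it takes over 70 s, if anything falls off the work surface, if the arm or the gripper's body presses on something with over 40 N, if the wrist force passes 120 N, or if a joint passes its speed limit or range.

### The arm

A 6-joint arm with a two-finger parallel gripper is mounted at the origin on the work surface. World frame = base frame: x ahead of the robot, y to its left, z up, the work surface at z = 0. Lengths are in m, angles in rad, forces in N, time in s.
With the tool pointing down it reaches from about 0.35 to 0.85 m from the base axis. Payload 8.1 kg.
Tool frame: the origin (TCP) lies between the finger pads; the fingertips stand 14 mm ahead of it and the grasp point (between the pads) lies 5 mm behind it; z points along the fingers, x is the direction in which the jaws open and shut, and the axes are right-handed (so a half turn about z gives the same grasp; the last joint's range is limited). The gripper opens to 85 mm and grips with 20 to 120 N. Pads are 22 mm wide; open, the fingers measure 114 mm over their backs; the gripper's body (76 mm by 85 mm) begins 54 mm behind the grasp point. The pads swing forward as they close: fully open they stand 13 mm farther back than shut.
Start: joints at [-1.327, 0.13, 1.488, -0, 1.523, -0.085], TCP at [0.194, -0.568, 0.223] pointing down, gripper open.
Joint ranges: [-2.96, 2.96], [-0.89, 2.26], [0.02, 2.5], [-1.34, 4.48], [0, 2.73], [-2.66, 2.66]. Speed limits (rad/s): [2.39, 2.39, 2.79, 3.14, 3.14, 3.14].

### API

Orientations are given as a unit quaternion [x, y, z, w].
In Python, from station import * gives the robot as it stands. The module is installed in compiled form; this text tells all that it offers.
- The arm moves only by the tool servo_tool, never from a script. Its argument "moves" is a list of rows, each a list of 7 numbers: the turn, a rotation vector about the world's x, y, z in degrees, then the shift along the world's x, y, z in m, then the finger opening in m, from 0 to 0.0854. A call has 1 to 12 rows; each row is the pose to reach, as a shift and turn from the pose commanded when the call began; what a row does not reach only later rows make up. A row lasts 1/8 s, in which the tool goes at most 62.5 mm and 10.7 degrees, less where a joint would pass 70% of its speed; a pose out of reach is approached as far as the arm can. A call with a gripper value outside its range is refused whole. The fingers move at their own pace and stop on an object; "newtons" is the grip in N (left out, the last holds). Time passes only in rows, so rows that repeat a pose let the fingers close. It gives the time, the measured TCP pose, the force and the opening at its end, in the units of the state.
- sense(): the state, without advancing time (a new reading comes with each control period).
- capture(name): name is "scene" or "top" or "wrist"; returns the picture (420x560x3 uint8, red, green, blue); there is no depth.
- calibration(name): a dict with "fx", "fy", "cx", "cy" (pixels), "extrinsics" (4x4, takes a point from world to camera coordinates). Camera axes: x right, y up, looking along -z (the intrinsics and any distortion apply to the point x, -y, -z); pixel columns grow to the right and rows downward; lengths in m; the calibration is good to about 2 mm. A picture is of the moment at which its call begins: read the wrist's pose just before it. calibration takes no time and is no camera call; for the wrist camera it gives the pose at the moment of the call.
- close_job(): hands the job in, once; it reports no verdict.
Trained networks look in the newest picture that a camera, given by its name, has taken for a name from the list of things; names that differ only in an ending like _2 or _b are one class to them, and where a whole thing is asked for, a point or a joint stands for the part that bears it (a point fixed in the world has none). Each returns a list of dicts, best first, with "confidence" (0 to 1); they miss things now and then, are a little off and sometimes report something else, mostly with a low value. They report only what shows in the picture. A call takes as long as a camera call. They do not tell look-alikes from the thing itself.
- boxes_of(camera, query): "centre" ([x, y, z] in m, in world coordinates, good to about 4 mm: the middle of the surface that is visible of it).
- masks_of(camera, query): "region" (420x560 bool, what is visible of it).
- spot_point(camera, query): "centre" ([x, y, z] in m, in world coordinates, good to about 4 mm: a listed point, or the origin of a listed thing).
The state is a dict: "t": time; "joint_positions": joint angles; "joint_vel": joint speeds; "tau": joint torques, N m; "tcp_pos": TCP position; "eef_rot": TCP orientation; "contact_force": force on the tool from outside, world axes, zero at the start; "ft_torque": the same for the moment, N m; "opening": finger opening in m.
Only numpy, scipy, OpenCV 4.12 (cv2) and the standard library are available. Lean on these libraries where they do the work, as an engineer would, in place of code of your own. Each camera call takes 0.05 s, during which the arm holds its last target. There are 200 camera calls.

## Working session

There is one attempt and no reset: what is moved stays moved. The work goes in short steps, Python scripts to look and compute and a tool call to move; the robot and the scene stay as the last step left them, time stands still between calls to the robot, and variables do not carry over. Pictures are saved under pics/ and viewed, about 8 in all and at most 12, crops included, and the job is handed in when it is done.

Besides the shell and the picture viewer there is one more tool, called after "Call:" in YAML: its name, and indented under it one key for each argument. servo_tool: Moves the arm, as the interface text tells. Its arguments: {"type":"object","properties":{"moves":{"type":"array","items":{"type":"array","items":{"type":"number"}}},"newtons":{"type":"number"}},"required":["moves"]}

```bash
mkdir -p pics; cat > h.py <<'E'
from station import *
import numpy as np, cv2
from scipy.spatial.transform import Rotation as R
def snap(cam,name=None):
    im=capture(cam)
    if name: cv2.imwrite(f'pics/{name}.png',im[:,:,::-1])
    return im
def proj(c,P):
    P=np.atleast_2d(P); p=P@c['extrinsics'][:3,:3].T+c['extrinsics'][:3,3]
    return np.c_[c['cx']+c['fx']*p[:,0]/-p[:,2], c['cy']-c['fy']*p[:,1]/-p[:,2]]
def back(c,uv,z):
    uv=np.atleast_2d(uv).astype(float)
    d=np.c_[(uv[:,0]-c['cx'])/c['fx'],-(uv[:,1]-c['cy'])/c['fy'],-np.ones(len(uv))]
    E=np.array(c['extrinsics']); d=d@E[:3,:3]; o=-E[:3,:3].T@E[:3,3]
    return o+d*((z-o[2])/d[:,2])[:,None]
E
python3 - <<'E'
from h import *
np.set_printoptions(precision=4,suppress=True)
a=snap('top','top1'); b=snap('scene','sc1')
cv2.imwrite('pics/both.png',cv2.resize(np.hstack([a]),(800,600))[:,:,::-1])
c=calibration('top'); print({k:np.array(v) for k,v in c.items()})
for cam in('top','scene'):
  for q in('blue_bracket','blue_toe','fixture','fence_face','stop','fence','bare_bracket','jar'):
    print(cam,q,[(np.round(d['centre'],4),round(d['confidence'],2)) for d in spot_point(cam,q)][:4])
s=sense();print(s)
E
```

```text
{'fx': array(438.9815), 'fy': array(438.9815), 'cx': array(275.5129), 'cy': array(218.953), 'extrinsics': array([[ 0.0112, -0.9998,  0.0188, -0.0035],
       [ 0.9835,  0.0144,  0.1801, -0.469 ],
       [-0.1803,  0.0165,  0.9835, -1.0069],
       [ 0.    ,  0.    ,  0.    ,  1.    ]])}
top blue_bracket [(array([ 0.4814, -0.1402,  0.0033]), 0.88), (array([ 0.1834, -0.3268, -0.0016]), 0.68)]
top blue_toe [(array([ 0.2153, -0.3332,  0.001 ]), 0.87), (array([ 0.5021, -0.1442,  0.001 ]), 0.61)]
top fixture [(array([0.5108, 0.1607, 0.0002]), 0.88)]
top fence_face [(array([0.546 , 0.1466, 0.0134]), 0.65)]
top stop [(array([0.5519, 0.2433, 0.0128]), 0.52)]
top fence [(array([0.5549, 0.1429, 0.0133]), 0.72)]
top bare_bracket [(array([ 0.5871, -0.3168,  0.0009]), 0.64)]
top jar [(array([ 0.3694, -0.4276, -0.0005]), 0.76)]
scene blue_bracket [(array([ 0.1872, -0.3336,  0.0052]), 0.89), (array([ 0.4807, -0.1366,  0.0047]), 0.76)]
scene blue_toe [(array([ 0.5077, -0.1436,  0.0025]), 0.71), (array([ 0.2131, -0.3337, -0.0012]), 0.7)]
scene fixture [(array([0.5125, 0.1593, 0.0034]), 0.61)]
scene fence_face [(array([0.5455, 0.1459, 0.0085]), 0.95)]
scene stop [(array([0.5534, 0.2453, 0.0079]), 0.66)]
scene fence [(array([0.5559, 0.1406, 0.0133]), 0.67)]
scene bare_bracket [(array([ 0.5881, -0.313 ,  0.0057]), 0.96)]
scene jar [(array([ 0.3746, -0.4262, -0.0029]), 0.63), (array([0.5432, 0.1436, 0.0124]), 0.2)]
{'t': 0.9, 'joint_positions': array([-1.3274,  0.1304,  1.4882,  0.    ,  1.523 , -0.0854]), 'joint_vel': array([-0.0009,  0.0007, -0.    ,  0.0003, -0.0004,  0.001 ]), 'tau': array([ -0.0001, -56.9317, -50.0869,  -0.0002,   0.0011,   0.    ]), 'tcp_pos': array([ 0.1938, -0.5679,  0.2231]), 'eef_rot': array([ 0.8133, -0.5818,  0.    , -0.    ]), 'contact_force': array([-0.2626, -0.656 , -0.9336]), 'ft_torque': array([-0.052 ,  0.0084,  0.0328]), 'opening': 0.08510323965957417}
```

View pics/both.png

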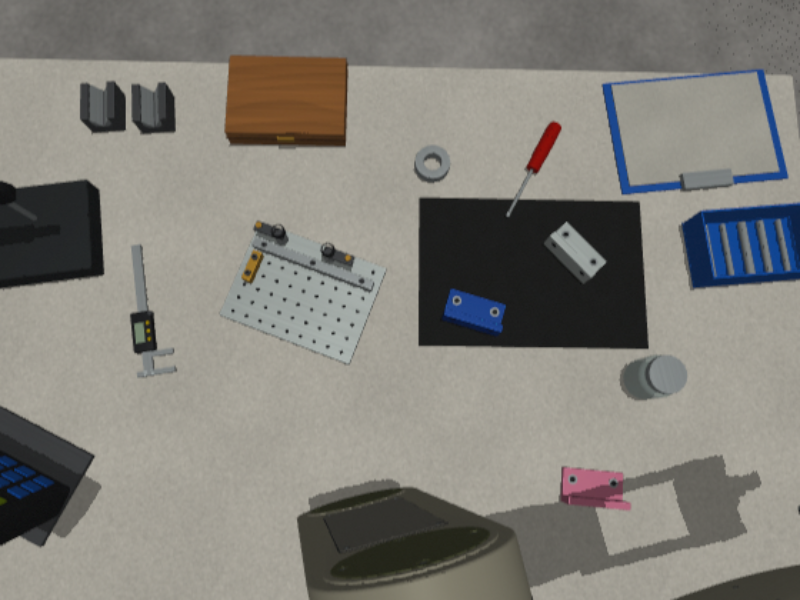

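View pics/sc1.png

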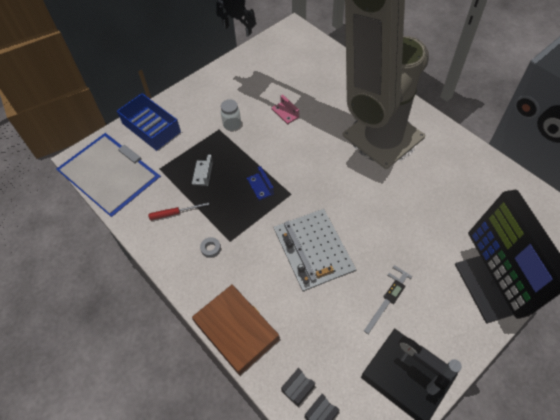

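The top view shows the blue bracket at about (475,310), with its toe away from the robot and a yaw of about -13°. The fixture is at (303,290) with a yaw of about -22°, and the pink decoy is at (593,487). The scene view agrees. I'll move above the bracket for a closer look.

Call:
servo_tool:
  moves:
    - [0,0,58,0.27,0.425,0.03,0.05]
    - [0,0,58,0.27,0.425,0.03,0.05]
    - [0,0,58,0.27,0.425,0.03,0.05]
    - [0,0,58,0.27,0.425,0.03,0.05]
    - [0,0,58,0.27,0.425,0.03,0.05]
    - [0,0,58,0.27,0.425,0.03,0.05]
    - [0,0,58,0.27,0.425,0.03,0.05]
    - [0,0,58,0.27,0.425,0.03,0.05]
    - [0,0,58,0.27,0.425,0.03,0.05]
    - [0,0,58,0.27,0.425,0.03,0.05]
    - [0,0,58,0.27,0.425,0.03,0.05]

```text
t: 2.28
tcp_pos: [0.4632, -0.1439, 0.253]
eef_rot: [0.993, -0.115, -0.0, 0.0]
contact_force: [0.6, -0.0, 0.0]
opening: 0.05
```

```bash
python3 - <<'E'
from h import *
np.set_printoptions(precision=4,suppress=True)
s=sense();print(s['t'],s['tcp_pos'],s['eef_rot'],s['opening'],s['contact_force'])
c=calibration('wrist'); a=snap('wrist','w1'); print({k:np.array(v) for k,v in c.items()})
hsv=cv2.cvtColor(a,cv2.COLOR_RGB2HSV); m=cv2.inRange(hsv,(105,120,40),(130,255,255))
n,l,st,ce=cv2.connectedComponentsWithStats(m); print(st[1:][st[1:,4]>300],ce[1:][st[1:,4]>300])
for q in('blue_bracket','blue_toe'):
    print(q,[(np.round(d['centre'],4),round(d['confidence'],2)) for d in spot_point('wrist',q)][:4])
E
```

```text
2.275 [ 0.4632 -0.1439  0.253 ] [ 0.9933 -0.1154 -0.0002  0.0002] 0.050049720283842435 [ 0.5956 -0.0194  0.0235]
{'fx': array(326.6124), 'fy': array(326.6124), 'cx': array(278.668), 'cy': array(210.2955), 'extrinsics': array([[ 0.9732, -0.2298, -0.0003, -0.4831],
       [ 0.2188,  0.9271, -0.3042,  0.0795],
       [ 0.0702,  0.296 ,  0.9526, -0.3987],
       [ 0.    ,  0.    ,  0.    ,  1.    ]])}
[[ 264  121   53   91 3456]
 [ 484  290   76   71 1146]
 [ 392  386   46   34 1059]] [[290.1745 164.5938]
 [512.6571 316.3325]
 [410.3985 405.4542]]
blue_bracket [(array([ 0.4853, -0.1352,  0.0027]), 0.61)]
blue_toe [(array([ 0.5067, -0.1405,  0.0045]), 0.57)]
```

View pics/w1.png

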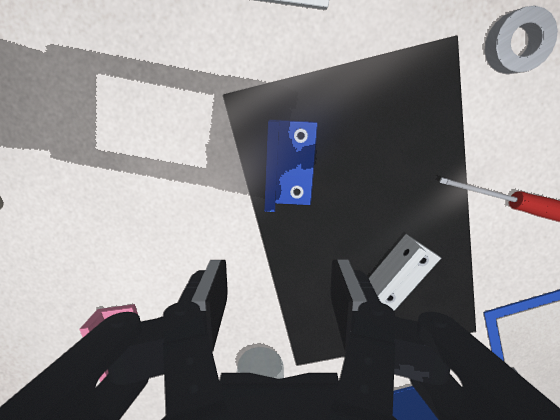

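The wrist view shows the blue bracket at (264–317, 121–212), with its wall on the left (robot side). I'll fit its pose by silhouette in the wrist image, using the top image as a cross-check.

```bash
cat >> h.py <<'E'
from scipy.optimize import minimize
import itertools
def box(x0,x1,y0,y1,z0,z1): return np.array(list(itertools.product((x0,x1),(y0,y1),(z0,z1))))
BR=[box(-.028,.028,-.05,.05,0,.01),box(-.028,-.016,-.05,.05,0,.045)]
def sil(c,p,z,boxes,off,S=4):
    ca,sa=np.cos(p[2]),np.sin(p[2]); im=np.zeros((420*S,560*S),np.uint8)
    for b in boxes:
        P=np.c_[p[0]+ca*b[:,0]-sa*b[:,1],p[1]+sa*b[:,0]+ca*b[:,1],b[:,2]+z]
        cv2.fillConvexPoly(im,cv2.convexHull(np.round((proj(c,P)+.5)*S).astype(np.int32)),255)
    return cv2.resize(im,(560,420),interpolation=cv2.INTER_AREA)/255.
def fit(c,mask,p0,z,boxes=BR):
    f=lambda p:np.abs(sil(c,p,z,boxes,0)-mask).sum()
    s=np.array(p0)+np.array([[0,0,0],[.006,0,0],[0,.006,0],[0,0,.1]])
    r=minimize(f,p0,method='Nelder-Mead',options=dict(initial_simplex=s,xatol=1e-4,fatol=.1)); return r.x,r.fun
def bluemask(a,near):
    m=cv2.inRange(cv2.cvtColor(a,cv2.COLOR_RGB2HSV),(105,110,25),(130,255,255))
    n,l,st,ce=cv2.connectedComponentsWithStats(m)
    k=[i for i in range(1,n) if st[i,4]>150]
    i=min(k,key=lambda i:np.hypot(*(ce[i]-near))); m=(l==i).astype(np.uint8)
    cs,_=cv2.findContours(m,0,2); cv2.drawContours(m,cs,-1,1,-1); return m.astype(float)
E
python3 - <<'E'
from h import *
for cam,f,near in(('wrist','w1',(290,165)),('top','top1',(332,217))):
    a=cv2.imread(f'pics/{f}.png')[:,:,::-1].copy(); m=bluemask(a,near)
    p,v=fit(calibration(cam),m,[.483,-.138,-.23],.003); print(cam,p.round(4),np.degrees(p[2]),v,m.sum())
E
```

```text
wrist [ 0.479  -0.1343 -0.2831] -16.22001826760779 85.4078431372549 4049.0
top [ 0.4796 -0.1355 -0.2812] -16.110256110904732 36.23529411764706 990.0
```

Both cameras agree: (0.479, -0.135), yaw -16.2°, so the wall centre is at (0.458, -0.129). I'll descend and grip the wall.

Call:
servo_tool:
  moves:
    - [0,0,-3,-0.005,0.015,-0.06,0.05]
    - [0,0,-3,-0.005,0.015,-0.12,0.05]
    - [0,0,-3,-0.005,0.015,-0.16,0.05]
    - [0,0,-3,-0.005,0.015,-0.19,0.05]
    - [0,0,-3,-0.005,0.015,-0.21,0.05]
    - [0,0,-3,-0.005,0.015,-0.217,0.05]
    - [0,0,-3,-0.005,0.015,-0.217,0.05]
  newtons: 60

```text
t: 3.3
tcp_pos: [0.4586, -0.1283, 0.0362]
eef_rot: [0.99, -0.141, -0.0, -0.0]
contact_force: [-0.5, 0.3, 1.2]
opening: 0.0499
```

Call:
servo_tool:
  moves:
    - [0,0,0,0,0,0,0.03]
    - [0,0,0,0,0,0,0.02]
    - [0,0,0,0,0,0,0.0]
    - [0,0,0,0,0,0,0.0]
    - [0,0,0,0,0,0,0.0]
    - [0,0,0,0,0,0,0.0]

```text
t: 4.05
tcp_pos: [0.4596, -0.1281, 0.0371]
eef_rot: [0.99, -0.14, 0.001, 0.0]
contact_force: [-1.3, -0.4, 6.4]
opening: 0.009
```

Opening reads 9 mm on a 12 mm wall, with a small upward force. I'll lift slightly and check.

Call:
servo_tool:
  moves:
    - [0,0,0,0,0,0.005,0.0]
    - [0,0,0,0,0,0.02,0.0]
    - [0,0,0,0,0,0.05,0.0]
    - [0,0,0,0,0,0.08,0.0]
    - [0,0,0,0,0,0.08,0.0]

```text
t: 4.68
tcp_pos: [0.461, -0.1287, 0.1196]
eef_rot: [0.99, -0.141, 0.003, 0.001]
contact_force: [0.8, -0.2, -2.9]
opening: 0.0088
```

```bash
python3 - <<'E'
from h import *
np.set_printoptions(precision=4,suppress=True)
s=sense();print(s['t'],s['tcp_pos'],s['eef_rot'],s['opening'],s['contact_force'],s['ft_torque'])
a=snap('wrist'); b=snap('scene','sc2')
cv2.imwrite('pics/w2.png',np.hstack([a[150:420,130:430],cv2.resize(b[100:235,180:330],(300,270))])[:,:,::-1])
E
```

```text
4.675 [ 0.461  -0.1287  0.1196] [ 0.9901 -0.1405  0.003   0.0007] 0.008843922956617258 [ 0.8248 -0.1839 -2.9151] [ 0.0302 -0.0068  0.0302]
```

View pics/w2.png

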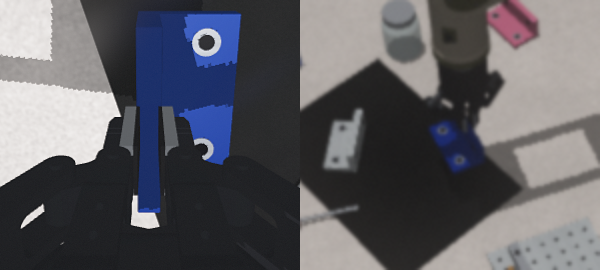

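The bracket is held securely by the wall: it fills (135–245, 10–210) in the crop, and the weight reading is 2.9 N. Next I'll carry it to a viewpoint where the wrist camera sees the fence and stop.

Call:
servo_tool:
  moves:
    - [0,0,-2,0,0.03,0.05,0.0]
    - [0,0,-4,-0.01,0.08,0.09,0.0]
    - [0,0,-6,-0.02,0.13,0.1,0.0]
    - [0,0,-6,-0.02,0.17,0.1,0.0]
    - [0,0,-6,-0.02,0.19,0.1,0.0]
    - [0,0,-6,-0.02,0.19,0.1,0.0]
    - [0,0,-6,-0.02,0.19,0.1,0.0]

```text
t: 5.65
tcp_pos: [0.4382, 0.0616, 0.215]
eef_rot: [0.981, -0.192, -0.001, 0.0]
contact_force: [-0.1, -0.5, -2.0]
opening: 0.0084
```

```bash
python3 - <<'E'
from h import *
np.set_printoptions(precision=4,suppress=True)
s=sense();print(s['t'],s['tcp_pos'],s['eef_rot'],s['opening'],s['contact_force'],s['ft_torque'])
import pickle
c=calibration('wrist'); a=snap('wrist','w3'); pickle.dump(c,open('c3.pkl','wb'))
for q in('fixture','fence_face','stop','fence'):
    print(q,[(np.round(d['centre'],4),round(d['confidence'],2)) for d in spot_point('wrist',q)][:2])
# overlay of prior guess
p=np.array([.511,.16]);y=np.radians(-22)
ca,sa=np.cos(y),np.sin(y)
def W(x,yy,z): return np.c_[p[0]+ca*x-sa*yy,p[1]+sa*x+ca*yy,z]
im=a.copy()
for q in proj(c,np.array([W(x,yy,z)[0] for x,yy,z in[(-.09,-.12,.012),(-.09,.12,.012),(.09,.12,.012),(.09,-.12,.012),(.04,-.11,.034),(.04,.11,.034)]])):
    print(q.round(0)); cv2.circle(im,tuple(int(v) for v in q.round()),3,(255,0,0),1)
cv2.imwrite('pics/w3o.png',im[:,:,::-1])
E
```

```text
5.65 [0.4382 0.0616 0.215 ] [ 0.9814 -0.1921 -0.0009  0.0004] 0.008449611581835274 [-0.0595 -0.5102 -1.9545] [ 0.0395 -0.0008  0.0272]
fixture [(array([ 0.5135,  0.1599, -0.0017]), 0.71)]
fence_face [(array([0.5479, 0.1433, 0.0146]), 0.73)]
stop []
fence [(array([0.5532, 0.1408, 0.0137]), 0.94)]
[226. 182.]
[212. -83.]
[416. -84.]
[389. 182.]
[348. 177.]
[365. -84.]
```

View pics/w3o.png

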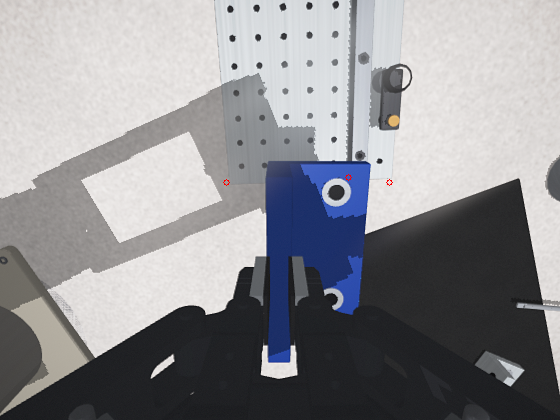

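The fence is visible along columns 351–370, but the stop is out of frame above. The prior corners match the plate edge within a few pixels. I'll shift the view a little towards +y and up.

Call:
servo_tool:
  moves:
    - [0,0,0,0.005,0.03,0.03,0.0]
    - [0,0,0,0.01,0.06,0.06,0.0]
    - [0,0,0,0.02,0.08,0.08,0.0]
    - [0,0,0,0.02,0.08,0.08,0.0]
    - [0,0,0,0.02,0.08,0.08,0.0]

```text
t: 6.52
tcp_pos: [0.4584, 0.1414, 0.2951]
eef_rot: [0.981, -0.192, -0.001, 0.0]
contact_force: [0.0, 0.2, -2.6]
opening: 0.0086
```

```bash
python3 - <<'E'
from h import *
import pickle
np.set_printoptions(precision=4,suppress=True)
s=sense();print(s['t'],s['tcp_pos'],s['eef_rot'],s['contact_force'])
c=calibration('wrist'); a=snap('wrist','w4'); pickle.dump(c,open('c4.pkl','wb'))
for q in('fixture','fence_face','stop','fence'):
    print(q,[(np.round(d['centre'],4),round(d['confidence'],2)) for d in spot_point('wrist',q)][:2])
cv2.imwrite('pics/w4o.png',cv2.resize(a[0:210,180:460],(800,600),interpolation=cv2.INTER_CUBIC)[:,:,::-1])
E
```

```text
6.525 [0.4584 0.1414 0.2951] [ 0.9813 -0.1923 -0.0006  0.0004] [ 0.0229  0.235  -2.5984]
fixture [(array([0.5139, 0.1606, 0.0004]), 0.91), (array([0.553 , 0.2483, 0.011 ]), 0.72)]
fence_face [(array([0.5497, 0.1444, 0.0136]), 0.64)]
stop [(array([0.5515, 0.2498, 0.0092]), 0.86)]
fence [(array([0.5522, 0.1433, 0.0119]), 0.62)]
```

View pics/w4o.png

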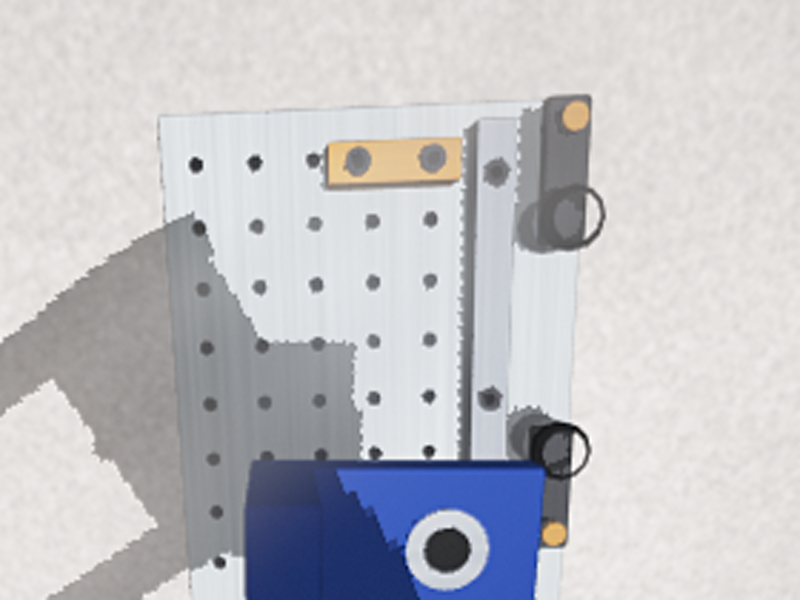

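The stop is at about (325–462, 138–188) in the crop. The fence top's near edge runs from (478,120) to (470,460).

```bash
python3 - <<'E'
from h import *
import pickle
np.set_printoptions(precision=4,suppress=True)
c=pickle.load(open('c4.pkl','rb')); a=cv2.imread('pics/w4.png')[:,:,::-1].copy()
S=1/2.857; U=lambda x,y:(180+(x+.5)*S-.5,(y+.5)*S-.5)
for n,z,pts in(('fence near top edge',.034,[(478,120),(470,460)]),('fence far top edge',.034,[(520,117),(506,460)]),('plate left',.012,[(159,116),(190,600)]),('plate top',.012,[(159,116),(540,100)]),('stop near top edge',.034,[(329,185),(462,179)])):
    w=back(c,[U(*p) for p in pts],z); d=w[1]-w[0]; print(n,w[:,:2].ravel(),np.degrees(np.arctan2(d[1],d[0])),np.linalg.norm(d))
# subpixel fence near edge by gradient
g=cv2.GaussianBlur(cv2.cvtColor(a,cv2.COLOR_RGB2GRAY),(0,0),.8).astype(float); P=[]
for v in range(46,158,3):
    x0=180+(478-8*(v*2.857-120)/340)*S
    xs=np.arange(int(x0)-4,int(x0)+6); gr=g[v,xs+1]-g[v,xs-1]; i=gr[1:-1].argmax()+1
    den=gr[i-1]-2*gr[i]+gr[i+1]; P.append((xs[i]+.5*(gr[i-1]-gr[i+1])/den,v))
P=np.array(P); w=back(c,P,.034)[:,:2]
vx,vy,x0,y0=cv2.fitLine(w.astype(np.float32),cv2.DIST_HUBER,0,1e-4,1e-4).ravel()
r=(w-[x0,y0])@[-vy,vx]; print('edge fit',x0,y0,np.degrees(np.arctan2(vy,vx)),'rms',r.std())
hsv=cv2.cvtColor(a,cv2.COLOR_RGB2HSV); m=cv2.inRange(hsv,(8,70,60),(28,255,255)); m[:, :285]=0; m[:,345:]=0; m[80:]=0
m=cv2.morphologyEx(m,cv2.MORPH_CLOSE,np.ones((9,9))); 
for m,cc,z in((m/255.,c,.012),):
    p,f=fit(cc,m,[.552,.247,-.38],z,[box(-.027,.027,-.008,.008,0,.022)]); print('stop',p,np.degrees(p[2]),f,m.sum())
E
```

```text
fence near top edge [0.5853 0.25   0.5388 0.1227] -110.05910400705821 0.13550768177134004
fence far top edge [0.6011 0.2447 0.5536 0.1167] -110.37400173665094 0.136551812023466
plate left [0.4674 0.3038 0.3931 0.1045] -110.45608425870483 0.2127091966428317
plate top [0.4674 0.3038 0.6168 0.2492] -20.06283193219732 0.15906648812644628
stop near top edge [0.5218 0.2503 0.5724 0.232 ] -19.84603711632743 0.05384742470962867
edge fit 0.56072646 0.18248728 69.93622 rms 8.456437596580795e-05
stop [ 0.5506  0.249  -0.3274] -18.75678181409443 172.54509803921567 664.0
```

Fixture yaw is -20.1° and the fence edge fit has 0.08 mm rms. Now I'll measure the bracket in the hand from the same image and compute the shift.

```bash
python3 - <<'E'
from h import *
import pickle
np.set_printoptions(precision=4,suppress=True)
c=pickle.load(open('c4.pkl','rb'))
S=1/2.857; U=lambda x,y:(180+(x+.5)*S-.5,(y+.5)*S-.5)
t=np.radians(-22.16); X=np.array([np.cos(t),np.sin(t)]);Y=np.array([-X[1],X[0]]); tcp=np.array([.4584,.1414])
for n,z,pts in(('flange end top',.271,[(345,461),(545,463)]),('toe top edge',.271,[(545,463),(530,598)]),('wall end top',.306,[(252,460),(318,460)])):
    w=back(c,[U(*p) for p in pts],z)[:,:2]-tcp; print(n,'x',w@X,'y',w@Y,'ang rel tool',np.degrees(np.arctan2(*( (w[1]-w[0])@np.c_[Y,X]))))
a=cv2.imread('pics/w4.png')[:,:,::-1].copy(); m=bluemask(a,(320,220)); 
print(np.argwhere(m[:,330]>0)[[0,-1]].ravel(),m.sum())
# fit over rows above 225 (gripper-free) only
f=lambda p:np.abs(sil(c,p,.261,BR,0)-m)[:235].sum()
p0=[.4584+.022*X[0],.1414+.022*X[1],t]
r=minimize(f,p0,method='Nelder-Mead',options=dict(initial_simplex=np.array(p0)+np.array([[0,0,0],[.004,0,0],[0,.004,0],[0,0,.05]]),xatol=1e-4,fatol=.1))
d=r.x[:2]-tcp; print(r.x,r.fun,'rel tool x,y,yaw',d@X,d@Y,np.degrees(r.x[2]-t))
E
```

```text
flange end top x [0.0107 0.0483] y [0.0509 0.0505] ang rel tool -0.6209524921130049
toe top edge x [0.0483 0.0476] y [0.0505 0.0239] ang rel tool -91.4983884331369
wall end top x [-0.0055  0.0044] y [0.0567 0.0567] ang rel tool -0.04721859094912848
[162 287] 13313.0
[ 0.4786  0.1321 -0.3594] 491.54117647058825 rel tool x,y,yaw 0.022196861444600733 -0.0009886804532467162 1.569670137257057
```

```bash
python3 - <<'E'
from h import *
import pickle
np.set_printoptions(precision=4,suppress=True)
c=pickle.load(open('c4.pkl','rb')); a=cv2.imread('pics/w4.png')[:,:,::-1].copy(); m=bluemask(a,(320,220)); m[240:]=0
t=np.radians(-22.16); tcp=np.array([.4584,.1414,.2951]); Rt=R.from_euler('z',t)
def s6(q,S=4):  # q: x,y,z in tool-yaw frame, rotvec deg
    im=np.zeros((420*S,560*S),np.uint8)
    for b in BR:
        P=Rt.apply(R.from_rotvec(q[3:],degrees=True).apply(b)+q[:3])+tcp
        cv2.fillConvexPoly(im,cv2.convexHull(np.round((proj(c,P)+.5)*S).astype(np.int32)),255)
    return cv2.resize(im,(560,420),interpolation=cv2.INTER_AREA)/255.
f=lambda q:np.abs(s6(q)-m)[:240].sum()
q0=np.array([.022,0,-.034,0,0,0]); print(f(q0))
for free in([0,1,5],[0,1,2,5],[0,1,2,3,4,5]):
    def g(v): q=q0.copy(); q[free]=v; return f(q)
    st=np.diag([.003,.003,.003,2,2,2])[np.ix_(free,free)]
    r=minimize(g,q0[free],method='Nelder-Mead',options=dict(initial_simplex=np.vstack([q0[free],q0[free]+st]),xatol=1e-4,fatol=.1,maxiter=500)); print(free,r.x,r.fun)
q=q0.copy(); q[free]=r.x
q=q0; im=a.copy(); cs,_=cv2.findContours((s6(q)>.5).astype(np.uint8),0,1); cv2.drawContours(im,cs,-1,(255,0,0),1)
cs,_=cv2.findContours(m.astype(np.uint8),0,1); cv2.drawContours(im,cs,-1,(0,255,0),1)
cv2.imwrite('pics/o4.png',cv2.resize(im[140:320,230:410],(600,600),interpolation=cv2.INTER_NEAREST)[:,:,::-1])
E
```

```text
702.5294117647059
[0, 1, 5] [ 0.022  -0.0008  1.2921] 502.964705882353
[0, 1, 2, 5] [ 0.0215 -0.0012 -0.0383  0.1712] 368.67058823529413
[0, 1, 2, 3, 4, 5] [ 0.0212 -0.001  -0.0372  2.3048  1.0927  0.9778] 362.9960784313725
```

View pics/o4.png

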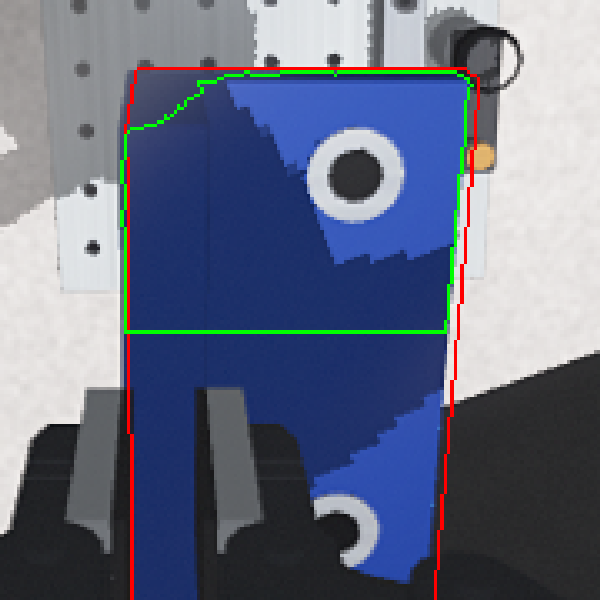

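My mask misses the dark corner. By eye, the model matches the bracket if its underside is about 37 mm below the TCP, y ≈ -1 mm and yaw ≈ 0. I'll approach with 8 mm to spare at the fence and 5 mm at the stop, then find the plate by touch.

Call:
servo_tool:
  moves:
    - [0,0,2.1,0.02,0.025,-0.03,0.0]
    - [0,0,2.1,0.047,0.0575,-0.07,0.0]
    - [0,0,2.1,0.047,0.0575,-0.12,0.0]
    - [0,0,2.1,0.047,0.0575,-0.16,0.0]
    - [0,0,2.1,0.047,0.0575,-0.19,0.0]
    - [0,0,2.1,0.047,0.0575,-0.215,0.0]
    - [0,0,2.1,0.047,0.0575,-0.23,0.0]
    - [0,0,2.1,0.047,0.0575,-0.235,0.0]
    - [0,0,2.1,0.047,0.0575,-0.235,0.0]

```text
t: 7.9
tcp_pos: [0.5061, 0.1997, 0.0616]
eef_rot: [0.985, -0.174, 0.0, -0.0]
contact_force: [0.4, 0.7, -1.2]
opening: 0.0087
```

```bash
cat > st.py <<'E'
from h import *
np.set_printoptions(precision=4,suppress=True)
s=sense(); p=s['tcp_pos']; N=np.array([.9393,-.343]);Y=np.array([.343,.9393]); F=s['contact_force']
q=s['eef_rot']; print('t',s['t'],'n %.4f s %.4f z %.4f'%(p[:2]@N,p[:2]@Y,p[2]),'yaw',np.degrees(2*np.arctan2(q[1],q[0])),'F n,s,z',F[:2]@N,F[:2]@Y,F[2],'M',s['ft_torque'],'tilt',q[2:])
E
python3 st.py
```

```text
t 7.9 n 0.4069 s 0.3611 z 0.0616 yaw -20.066788831363645 F n,s,z 0.11474309000853987 0.7954422409320342 -1.226863222208772 M [ 0.0381  0.0129 -0.0224] tilt [ 0.0002 -0.0001]
```

Call:
servo_tool:
  moves:
    - [0,0,0,0,0,-0.003,0.0]
    - [0,0,0,0,0,-0.006,0.0]
    - [0,0,0,0,0,-0.009,0.0]
    - [0,0,0,0,0,-0.009,0.0]
    - [0,0,0,0,0,-0.009,0.0]

```text
t: 8.52
tcp_pos: [0.5058, 0.1997, 0.0521]
eef_rot: [0.985, -0.174, -0.0, -0.0]
contact_force: [-0.8, 0.5, -2.2]
opening: 0.0088
```

```bash
python3 st.py
```

```text
t 8.525 n 0.4066 s 0.3610 z 0.0521 yaw -20.061082349519047 F n,s,z -0.8939120415191584 0.21529428559500102 -2.159209458699463 M [0.0454 0.0682 0.0065] tilt [-0. -0.]
```

Call:
servo_tool:
  moves:
    - [0,0,0,0,0,-0.001,0.0]
    - [0,0,0,0,0,-0.002,0.0]
    - [0,0,0,0,0,-0.002,0.0]
    - [0,0,0,0,0,-0.002,0.0]

```text
t: 9.02
tcp_pos: [0.5058, 0.1997, 0.0501]
eef_rot: [0.985, -0.174, 0.0, -0.0]
contact_force: [-0.3, 0.1, -1.8]
opening: 0.0088
```

```bash
python3 st.py
```

```text
t 9.025 n 0.4066 s 0.3610 z 0.0501 yaw -20.061844831120602 F n,s,z -0.27745668313561384 -0.0361797521181221 -1.834677244248344 M [-0.0309  0.0295 -0.0547] tilt [ 0. -0.]
```

Call:
servo_tool:
  moves:
    - [0,0,0,0,0,-0.001,0.0]
    - [0,0,0,0,0,-0.002,0.0]
    - [0,0,0,0,0,-0.002,0.0]
    - [0,0,0,0,0,-0.002,0.0]

```text
t: 9.52
tcp_pos: [0.5058, 0.1996, 0.0481]
eef_rot: [0.985, -0.174, -0.0, 0.0]
contact_force: [0.3, 0.5, -1.6]
opening: 0.0087
```

```bash
python3 st.py
```

```text
t 9.525 n 0.4066 s 0.3610 z 0.0481 yaw -20.061565441853354 F n,s,z 0.12082449790308114 0.5818637340503152 -1.575550299400393 M [0.0003 0.0269 0.0188] tilt [-0.  0.]
```

Call:
servo_tool:
  moves:
    - [0,0,0,0,0,-0.0005,0.0]
    - [0,0,0,0,0,-0.001,0.0]
    - [0,0,0,0,0,-0.001,0.0]
    - [0,0,0,0,0,-0.001,0.0]

```text
t: 10.02
tcp_pos: [0.5058, 0.1997, 0.0471]
eef_rot: [0.985, -0.174, 0.0, -0.0]
contact_force: [-0.1, -0.2, -2.0]
opening: 0.0087
```

```bash
python3 st.py
```

```text
t 10.025 n 0.4066 s 0.3610 z 0.0471 yaw -20.058537201560704 F n,s,z -0.05249057704050169 -0.2839197388045519 -1.9573762480490031 M [-0.0394  0.0137 -0.0813] tilt [ 0. -0.]
```

Call:
servo_tool:
  moves:
    - [0,0,0,0,0,-0.0005,0.0]
    - [0,0,0,0,0,-0.001,0.0]
    - [0,0,0,0,0,-0.001,0.0]
    - [0,0,0,0,0,-0.001,0.0]

```text
t: 10.52
tcp_pos: [0.5058, 0.1997, 0.0462]
eef_rot: [0.985, -0.174, 0.0, -0.0]
contact_force: [-1.1, -0.3, -0.6]
opening: 0.0088
```

```bash
python3 st.py
```

```text
t 10.525 n 0.4066 s 0.3610 z 0.0462 yaw -20.058478998862874 F n,s,z -0.9357819463559025 -0.6754424140328819 -0.6419068918831508 M [ 0.02    0.1596 -0.0761] tilt [ 0. -0.]
```

Call:
servo_tool:
  moves:
    - [0,0,0,0,0,-0.0005,0.0]
    - [0,0,0,0,0,-0.0005,0.0]
    - [0,0,0,0,0,-0.0005,0.0]
    - [0,0,0,0,0,-0.0005,0.0]

```text
t: 11.02
tcp_pos: [0.5058, 0.1997, 0.0461]
eef_rot: [0.985, -0.174, 0.0, -0.0]
contact_force: [-4.0, -1.0, 5.1]
opening: 0.0089
```

```bash
python3 st.py
```

```text
t 11.025 n 0.4066 s 0.3611 z 0.0461 yaw -20.059918110397202 F n,s,z -3.438088466180871 -2.267368274426215 5.096412536337564 M [-0.0935  0.5823  0.0056] tilt [ 0. -0.]
```

Contact came at z = 0.0462, as predicted. I'll ease off the down-force and slide along the fence towards the stop.

Call:
servo_tool:
  moves:
    - [0,0,0,0,0,0.0003,0.0]
    - [0,0,0,0.0003,0.0009,0.0003,0.0]
    - [0,0,0,0.0007,0.0019,0.0003,0.0]
    - [0,0,0,0.001,0.0028,0.0003,0.0]
    - [0,0,0,0.001,0.0028,0.0003,0.0]
    - [0,0,0,0.001,0.0028,0.0003,0.0]

```text
t: 11.78
tcp_pos: [0.5072, 0.2024, 0.0462]
eef_rot: [0.985, -0.174, 0.0, -0.0]
contact_force: [1.3, -2.5, 3.9]
opening: 0.0087
```

```bash
python3 st.py
```

```text
t 11.775 n 0.4070 s 0.3641 z 0.0462 yaw -20.062880305033374 F n,s,z 2.0981785817371326 -1.919633243143792 3.887183171893334 M [-0.4843 -0.058  -0.0417] tilt [ 0.0004 -0.0001]
```

Call:
servo_tool:
  moves:
    - [0,0,0,0.0002,0.0005,0,0.0]
    - [0,0,0,0.0002,0.0005,0,0.0]
    - [0,0,0,0.0003,0.0009,0,0.0]
    - [0,0,0,0.0003,0.0009,0,0.0]

```text
t: 12.28
tcp_pos: [0.5073, 0.2032, 0.0461]
eef_rot: [0.985, -0.174, 0.0, 0.0]
contact_force: [-0.7, -3.7, 5.2]
opening: 0.0086
```

```bash
python3 st.py
```

```text
t 12.275 n 0.4069 s 0.3649 z 0.0461 yaw -20.06212887256192 F n,s,z 0.6344970054870628 -3.709998269454326 5.190165050847389 M [-0.7106  0.0716 -0.0344] tilt [0.0003 0.0001]
```

Call:
servo_tool:
  moves:
    - [0,0,0,0,0,0.0003,0.0]
    - [0,0,0,0.0002,0.0005,0.0003,0.0]
    - [0,0,0,0.0002,0.0005,0.0003,0.0]
    - [0,0,0,0.0002,0.0005,0.0003,0.0]

```text
t: 12.78
tcp_pos: [0.5072, 0.2033, 0.0461]
eef_rot: [0.985, -0.174, -0.0, 0.0]
contact_force: [-0.7, -6.1, 5.3]
opening: 0.0089
```

```bash
python3 st.py
```

```text
t 12.775 n 0.4067 s 0.3650 z 0.0461 yaw -20.06594379054263 F n,s,z 1.44857454964132 -5.955556659834147 5.253563152629779 M [-0.9963  0.0804 -0.0046] tilt [-0.0001  0.0004]
```

Call:
servo_tool:
  moves:
    - [0,0,0,0.0002,0.0005,0,0.0]
    - [0,0,0,0.0002,0.0005,0,0.0]
    - [0,0,0,0.0002,0.0005,0,0.0]

```text
t: 13.15
tcp_pos: [0.5072, 0.2034, 0.0461]
eef_rot: [0.985, -0.174, -0.0, 0.001]
contact_force: [-1.8, -8.5, 6.7]
opening: 0.0088
```

```bash
python3 st.py
```

```text
t 13.15 n 0.4067 s 0.3650 z 0.0461 yaw -20.067223663062162 F n,s,z 1.2408206513485753 -8.576673061945538 6.655194238868827 M [-1.4005  0.3307 -0.0271] tilt [-0.0002  0.0009]
```

The stop was reached at s = 0.3650, against 0.3652 predicted. I'll relax the stop force and the down-force, then slide towards the fence.

Call:
servo_tool:
  moves:
    - [0,0,0,-0.0005,-0.0014,0.0006,0.0]
    - [0,0,0,-0.0005,-0.0014,0.0006,0.0]
    - [0,0,0,0.0009,-0.0019,0.0006,0.0]
    - [0,0,0,0.0023,-0.0024,0.0006,0.0]
    - [0,0,0,0.0037,-0.003,0.0006,0.0]
    - [0,0,0,0.0051,-0.0035,0.0006,0.0]
    - [0,0,0,0.0051,-0.0035,0.0006,0.0]
    - [0,0,0,0.0051,-0.0035,0.0006,0.0]

```text
t: 14.15
tcp_pos: [0.5125, 0.2008, 0.0467]
eef_rot: [0.985, -0.174, -0.0, -0.0]
contact_force: [-0.3, -0.4, -2.8]
opening: 0.0086
```

```bash
python3 st.py
```

```text
t 14.15 n 0.4125 s 0.3644 z 0.0467 yaw -20.063049462717082 F n,s,z -0.19622708135548808 -0.47880315715198685 -2.7919103968144277 M [ 0.0369  0.0222 -0.04  ] tilt [-0.0001 -0.    ]
```

Call:
servo_tool:
  moves:
    - [0,0,0,0.0001,0.0004,-0.0004,0.0]
    - [0,0,0,0.0006,0.0002,-0.0004,0.0]
    - [0,0,0,0.0011,0.0001,-0.0004,0.0]
    - [0,0,0,0.0015,-0.0001,-0.0004,0.0]
    - [0,0,0,0.0015,-0.0001,-0.0004,0.0]

```text
t: 14.78
tcp_pos: [0.5142, 0.2007, 0.0464]
eef_rot: [0.985, -0.174, 0.0, -0.0]
contact_force: [-0.7, -0.6, -2.0]
opening: 0.0088
```

```bash
python3 st.py
```

```text
t 14.775 n 0.4141 s 0.3649 z 0.0464 yaw -20.060134518319728 F n,s,z -0.48720243534600177 -0.8101478908464311 -1.9530143993753464 M [-0.0095  0.0472  0.0243] tilt [ 0.0001 -0.    ]
```

Call:
servo_tool:
  moves:
    - [0,0,0,0.0005,-0.0002,0,0.0]
    - [0,0,0,0.0005,-0.0002,0,0.0]
    - [0,0,0,0.0005,-0.0002,0,0.0]

```text
t: 15.15
tcp_pos: [0.5147, 0.2006, 0.0464]
eef_rot: [0.985, -0.174, 0.0, -0.0]
contact_force: [-0.0, -0.3, -1.9]
opening: 0.0089
```

```bash
python3 st.py
```

```text
t 15.15 n 0.4146 s 0.3649 z 0.0464 yaw -20.063991072727532 F n,s,z 0.07762317720624125 -0.2555808478155853 -1.9292799815673702 M [ 0.0006 -0.0431 -0.0299] tilt [ 0.0001 -0.    ]
```

Call:
servo_tool:
  moves:
    - [0,0,0,0.0003,-0.0001,-0.0002,0.0]
    - [0,0,0,0.0006,-0.0002,-0.0002,0.0]
    - [0,0,0,0.0006,-0.0002,-0.0002,0.0]

```text
t: 15.52
tcp_pos: [0.5149, 0.2004, 0.0462]
eef_rot: [0.985, -0.174, -0.0, 0.0]
contact_force: [-4.5, 1.1, 1.0]
opening: 0.0087
```

```bash
python3 st.py
```

```text
t 15.525 n 0.4149 s 0.3648 z 0.0462 yaw -20.060917499790413 F n,s,z -4.570599947115725 -0.5501098346932897 1.0060314747263726 M [0.0951 0.5502 0.0625] tilt [-0.0003  0.    ]
```

Call:
servo_tool:
  moves:
    - [0,0,0,0.0003,-0.0001,0,0.0]
    - [0,0,0,0.0006,-0.0002,0,0.0]
    - [0,0,0,0.0006,-0.0002,0,0.0]

```text
t: 15.9
tcp_pos: [0.5149, 0.2004, 0.0462]
eef_rot: [0.985, -0.174, -0.001, 0.0]
contact_force: [-6.8, 0.7, 4.0]
opening: 0.0084
```

```bash
python3 st.py
```

```text
t 15.9 n 0.4149 s 0.3649 z 0.0462 yaw -20.05260973075025 F n,s,z -6.635408603057777 -1.6494938179569576 3.9644494667162076 M [0.2349 1.1893 0.0083] tilt [-0.0008  0.    ]
```

Call:
servo_tool:
  moves:
    - [0,0,0,0.0003,-0.0001,0.0002,0.0]
    - [0,0,0,0.0006,-0.0002,0.0002,0.0]
    - [0,0,0,0.0009,-0.0003,0.0002,0.0]
    - [0,0,0,0.0009,-0.0003,0.0002,0.0]

```text
t: 16.4
tcp_pos: [0.515, 0.2004, 0.0462]
eef_rot: [0.985, -0.174, -0.002, 0.0]
contact_force: [-10.7, 1.8, 5.5]
opening: 0.009
```

```bash
python3 st.py
```

```text
t 16.4 n 0.4150 s 0.3649 z 0.0462 yaw -20.04074101260548 F n,s,z -10.638140171292969 -1.933707470593706 5.546322424510945 M [0.3839 1.8111 0.0244] tilt [-0.0017  0.0001]
```

Call:
servo_tool:
  moves:
    - [0,0,0,0.0001,0,0.0002,0.0]
    - [0,0,0,0.0003,-0.0001,0.0004,0.0]
    - [0,0,0,0.0003,-0.0001,0.0004,0.0]
    - [0,0,0,0.0003,-0.0001,0.0004,0.0]

```text
t: 16.9
tcp_pos: [0.5152, 0.2003, 0.0465]
eef_rot: [0.985, -0.174, -0.002, 0.0]
contact_force: [-10.5, 1.8, 5.1]
opening: 0.009
```

```bash
python3 st.py; python3 - <<'E'
from h import *
import pickle
c=calibration('wrist'); pickle.dump(c,open('c5.pkl','wb')); a=snap('wrist','w5')
cv2.imwrite('pics/w5o.png',cv2.resize(a[100:400,130:450],(800,600*300*800//(320*600)),interpolation=cv2.INTER_CUBIC)[:600,:,::-1])
E
```

```text
t 16.9 n 0.4152 s 0.3649 z 0.0465 yaw -20.038685688509116 F n,s,z -10.478769300505887 -1.8626364892247136 5.084643423664122 M [ 0.4399  1.7968 -0.0209] tilt [-0.0018  0.0001]
```

View pics/w5o.png

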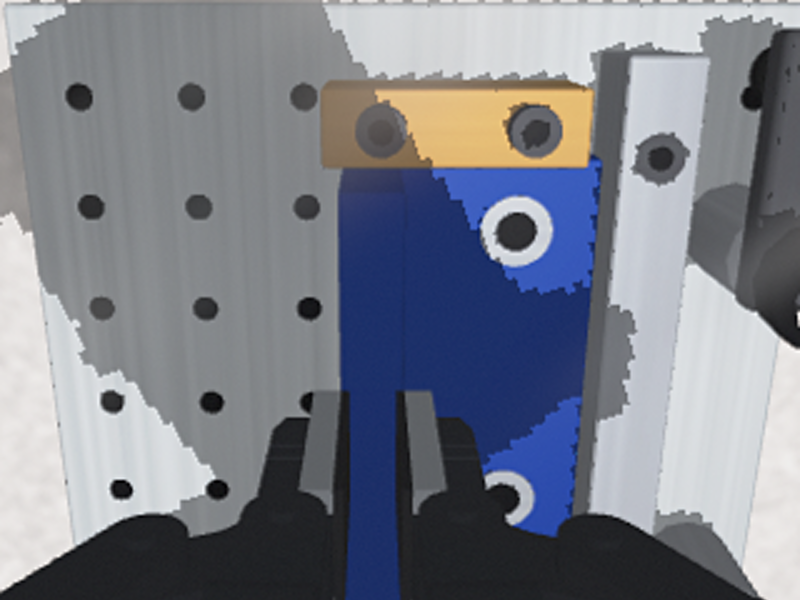

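The end is flush to the brass stop along crop row 167, and the toe runs parallel to and against the fence along columns 575–600. Plate friction may take up to about 4.5 N, so I'll add about 2 N of push and then hold.

Call:
servo_tool:
  moves:
    - [0,0,0,0.0002,-0.0001,0,0.0]
    - [0,0,0,0.0004,-0.0001,0,0.0]
    - [0,0,0,0.0005,-0.0002,0,0.0]
    - [0,0,0,0.0005,-0.0002,0,0.0]
    - [0,0,0,0.0005,-0.0002,0,0.0]

```text
t: 17.58
tcp_pos: [0.5152, 0.2003, 0.0465]
eef_rot: [0.985, -0.174, -0.002, 0.0]
contact_force: [-13.3, 3.9, 7.8]
opening: 0.0085
```

```bash
python3 st.py
```

```text
t 17.575 n 0.4152 s 0.3649 z 0.0465 yaw -20.033130109397387 F n,s,z -13.831616944820524 -0.8920526606497619 7.787583914759067 M [ 0.5631  2.2677 -0.0242] tilt [-0.0023  0.0001]
```

Call:
servo_tool:
  moves:
    - [0,0,0,0,0,0,0]
    - [0,0,0,0,0,0,0]
    - [0,0,0,0,0,0,0]
    - [0,0,0,0,0,0,0]
    - [0,0,0,0,0,0,0]
    - [0,0,0,0,0,0,0]
    - [0,0,0,0,0,0,0]
    - [0,0,0,0,0,0,0]
    - [0,0,0,0,0,0,0]
    - [0,0,0,0,0,0,0]
    - [0,0,0,0,0,0,0]
    - [0,0,0,0,0,0,0]

```text
t: 19.08
tcp_pos: [0.5152, 0.2003, 0.0465]
eef_rot: [0.985, -0.174, -0.002, 0.0]
contact_force: [-11.8, 3.8, 6.6]
opening: 0.0086
```

```bash
python3 st.py
```

```text
t 19.075 n 0.4152 s 0.3649 z 0.0465 yaw -20.034588587635977 F n,s,z -12.376118793090102 -0.470532289878577 6.605719808710672 M [0.596  2.1808 0.0047] tilt [-0.0023  0.    ]
```

Call:
servo_tool:
  moves:
    - [0,0,0,0,0,0,0]
    - [0,0,0,0,0,0,0]
    - [0,0,0,0,0,0,0]
    - [0,0,0,0,0,0,0]
    - [0,0,0,0,0,0,0]
    - [0,0,0,0,0,0,0]
    - [0,0,0,0,0,0,0]
    - [0,0,0,0,0,0,0]
    - [0,0,0,0,0,0,0]
    - [0,0,0,0,0,0,0]
    - [0,0,0,0,0,0,0]
    - [0,0,0,0,0,0,0]

```text
t: 20.58
tcp_pos: [0.5152, 0.2003, 0.0465]
eef_rot: [0.985, -0.174, -0.002, 0.0]
contact_force: [-13.2, 3.8, 6.5]
opening: 0.0089
```

Call:
servo_tool:
  moves:
    - [0,0,0,0,0,0,0]
    - [0,0,0,0,0,0,0]
    - [0,0,0,0,0,0,0]
    - [0,0,0,0,0,0,0]
    - [0,0,0,0,0,0,0]
    - [0,0,0,0,0,0,0]
    - [0,0,0,0,0,0,0]
    - [0,0,0,0,0,0,0]
    - [0,0,0,0,0,0,0]
    - [0,0,0,0,0,0,0]
    - [0,0,0,0,0,0,0]
    - [0,0,0,0,0,0,0]

```text
t: 22.08
tcp_pos: [0.5152, 0.2003, 0.0465]
eef_rot: [0.985, -0.174, -0.002, 0.0]
contact_force: [-11.4, 2.3, 7.2]
opening: 0.0086
```

```bash
python3 st.py; python3 -c "
from h import *
capture('wrist')
for i in range(3): s=sense();print(s['contact_force'],s['t']);capture('wrist')
close_job()"; python3 st.py
```

```text
t 22.075 n 0.4152 s 0.3649 z 0.0465 yaw -20.03548495649897 F n,s,z -11.461898612031883 -1.7049784871741303 7.160105956509025 M [ 0.5598  2.1931 -0.0209] tilt [-0.0023  0.0001]
[-13.14302209   3.39422044   7.03242417] 22.125
[-11.79633094   3.61958688   7.79667679] 22.175
[-13.04943994   3.79807737   7.87806837] 22.225
the job is handed in; nothing more can be done
the job is handed in; nothing more can be done
```

The blue bracket is on the fixture plate, toe against the fence and left end at the brass stop. The gripper is still holding and pressing it, and the job is handed in. I placed it by touch: the plate and stop contacts came within 0.2 mm of the camera estimates and the fence within 0.5 mm.

**Push:** the wrist felt a steady 11.5–13.8 N towards the fence for about 4.6 s up to hand-in, with no motion at the TCP. Friction on the plate may take up to about 6 N of that, so the force on the fence itself should be roughly 6–13 N. I could not measure the fence force directly.

**Fit:** the tool is square to the fence within about 0.1°. By touch, the left end is about 0.1 mm from the stop. The last wrist picture, taken just before the final 2 N of push, showed the toe and the left end flush.

**What disagreed:**
- **Height:** the TCP ended about 0.3 mm above the height where the bracket first touched the plate, and the tool tilts about 0.005 rad under the push. The bracket may be tipped by a few milliradians, within the 0.03 rad limit, but I did not measure its tilt directly.
- **Gripper opening:** it read 8.5–9 mm on the 12 mm wall throughout, although the bracket was held securely.
- **Camera fit of the bracket in the hand:** it put the underside about 4 mm too low because a dark corner was missed. The touch-down height matched the grasp estimate instead.

I touched nothing else on the bench as far as I could tell, but I took no final overview picture.

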